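# Push the gear selector lever through its H-gate into the green slot

## Robot

A 7-joint arm with a two-finger parallel gripper is mounted at the origin on the work surface. World frame = base frame: x ahead of the robot, y to its left, z up, the work surface at z = 0. Lengths are in m, angles in degrees, forces in N, time in s.
With the tool pointing down it reaches from about 0.4 to 0.9 m from the base axis. Payload 5.5 kg.
Tool frame: the origin (TCP) lies on the centre line of the jaws, within the pads' length; the fingertips stand 8 mm ahead of it and the grasp point (between the pads) lies 11 mm behind it; z points along the fingers, y is the direction in which the jaws open and shut (so a half turn about z gives the same grasp; the last joint's range is limited). The gripper opens to 85 mm and grips with 20 to 120 N. Pads are 22 mm wide; open, the fingers measure 114 mm over their backs; the gripper's body (76 mm by 85 mm) begins 54 mm behind the grasp point. The pads swing forward as they close: fully open they stand 13 mm farther back than shut.
Start: joints at [-58.774, 28.699, -24.465, 88.831, 12.651, 65.22, -12.049], TCP at [0.181, 0.624, 0.239] pointing down, gripper open.
Joint ranges: [-164.97, 164.97], [-17.58, 116.51], [-87.97, 89.64], [11.32, 138.91], [-80.73, 260.73], [10.89, 115.49], [-147.41, 147.41]. Speed limits (degrees/s): [147.25, 147.25, 180, 180, 180, 180, 180].

## Interface

Orientations are given as [roll, pitch, yaw] about the fixed x, y, z axes, in that order (R = Rz(yaw) Ry(pitch) Rx(roll)).
In Python, from cell import robot gives the robot as it stands.
- The arm moves only by the tool jog_arm, never from a script. Its argument "series" is a list of rows, each an object with "hand": the closure, from -1 (fully open) to 1 (shut); "slide": the shift along the tool's x, y, z in m, a list of three; "twist": the turn, a rotation vector about the tool's x, y, z in rad, a list of three. A call has 1 to 8 rows; each row shifts and turns the commanded pose from where the row before left it, along the tool's axes as they then stand; what a row does not reach is not made up. A row lasts 1/8 s, in which the tool goes at most 62.5 mm and 10.7 degrees, less where a joint would pass 70% of its speed; a pose out of reach is approached as far as the arm can. A call is refused whole if a number of a shift passes 0.0625 or a number of a turn 0.188, either way. A call with a gripper value outside its range is refused whole. The fingers move at their own pace and stop on an object; "grip_force" is the grip in N (left out, the last holds). Time passes only in rows, so rows that do not move let the fingers close. It gives the time, the measured TCP pose, the force and the opening at its end, in the units of the state.
- robot.state(): the state, without advancing time (a new reading comes with each control period).
- robot.capture(name): name is "scene" or "top" or "wrist"; returns a dict with "color" (384x512x3 uint8, red, green, blue), "fx", "fy", "cx", "cy" (pixels), "rvec" (rotation vector, rad) and "tvec" (3), from world to camera coordinates, as OpenCV has them. Camera axes: x right, y down, z forward; pixel columns grow to the right and rows downward; lengths in m; the calibration is good to about 2 mm. A picture is of the moment at which its call begins. There is no depth.
- robot.hand_in(): hands the job in, once; it reports no verdict.
Trained networks look in a picture, given as the dict that the camera call returned (one of the last four; its "shot" number tells which), for a name from the list of things; names that differ only in an ending like _2 or _b are one class to them, and where a whole thing is asked for, a point or a joint stands for the part that bears it (a point fixed in the world has none). Each returns a list of dicts, best first, with "conf" (0 to 1); they miss things now and then, are a little off and sometimes report something else, mostly with a low value. They report only what shows in the picture. A call takes as long as a camera call.
- robot.spot_in(query, picture): "extent" ([left, top, width, height] in pixels, round what is visible of it).
- robot.pinpoint(query, picture): "uv" ([column, row] in pixels: a listed point, or the origin of a listed thing).
The state is a dict: "time_s": time; "joints": joint angles; "joint_velocities": joint speeds; "joint_efforts": joint torques, N m; "ee_pos": TCP position; "orientation": TCP orientation; "force": force on the tool from outside, world axes, zero at the start; "torque": the same for the moment, N m; "width": finger opening in m.
Only numpy, scipy, OpenCV 4.12 (cv2) and the standard library are available. Lean on these libraries where they do the work, as an engineer would, in place of code of your own. Each camera call takes 0.05 s, during which the arm holds its last target.

## Task

The lever of the gear selector on the bench stands in the red-marked slot of its H-shaped gate. With the fingertips, push its black knob gently, without gripping it, through the gate until the lever is fully home in the green-marked slot, without running it into the blue or yellow slot on the way, and leave it there. Do not pick up or disturb the spray can, the bearing ring or the screwdriver beside it.

Things in the scene. Friction and masses are not known exactly. Their poses are not given: they have to be found in the camera images.
- selector: gear selector fixed to the bench: aluminium housing with a white gate plate on top (200 x 160 mm) on a dark steel foot 250 x 210 mm, 10 mm thick. Origin: centre of the underside, at bench height, below the middle of the H; z up. x runs along the two legs of the H, y along the cross slot (neutral) that joins the middles of the legs. A shaft stub leaves the +x side 48 mm up, to x = 140 mm
- gate (a point): middle of the H on the top face of the gate plate, 110 mm above the bench; axes as the selector's. Bolt heads and coloured discs stand at most 5 mm above this face. The slots are 17 mm wide and their inner corners are rounded, so they guide the lever's stem
- lever: steel lever, 11 mm stem, rocking fore-aft and sideways in the H-gate about a pivot 20 mm above the bench under the middle of the H. Origin: the pivot. No springs: friction (2 to 3 N at the knob) keeps it where it is left; the gate is a firm stop. It starts in the red leg, knob 30 to 50 mm along -x from neutral
- knob (a point): centre of the lever's black ball knob, 34 mm diameter, 170 mm from the pivot: 190 mm above the bench when upright, about 177 mm when home in a slot. Home, it is about 50 mm along x and 40 mm along y from the selector's origin, straight above that slot's disc. In neutral its selector-frame x is 0; within about 6 mm of that it crosses freely from leg to leg
- red (a point): red disc, 20 mm diameter, on the gate plate past the end of the red slot, 110 mm above the bench, always at the selector's -x, +y slot end. All four discs lie 50.5 mm along x and 40.5 mm along y from the selector's origin; the knob is straight above a disc when the lever is fully home in its slot
- green (a point): green disc (as the red one) marking the slot to go to; the green, blue and yellow discs change places between the three other slot ends
- blue (a point): blue disc (as the red one), marks a slot to keep out of
- yellow (a point): yellow disc (as the red one), marks a slot to keep out of
- spray (a point): loose spray can with blue label, 60 mm diameter, about 170 mm tall, standing on the bench beside the selector's +y side; centre, half-way up
- bearing (a point): loose steel bearing ring, 62 mm outside diameter, 18 mm high, flat on the bench beside the selector's -y side; centre, half-way up
- driver (a point): loose screwdriver with an orange handle lying on the bench beside the selector's -y side; the point at the middle of its grip

How it is judged:
By the outcome, as a careful person would: the job done as asked, in the order asked, and still so for the second after the job is handed in, with the robot touching nothing.
It also fails if it takes over 58 s, if anything falls off the work surface, if the arm or the gripper's body presses on something with over 40 N, if the wrist force passes 120 N, or if a joint passes its speed limit or range.

## Working session

There is one attempt and no reset: what is moved stays moved. The work goes in short steps, Python scripts to look and compute and a tool call to move; the robot and the scene stay as the last step left them, time stands still between calls to the robot, and variables do not carry over. Pictures are saved under pics/ and viewed, and the job is handed in when it is done.

Besides the shell and the picture viewer there is one more tool, called after "Call:" in YAML: its name, and indented under it one key for each argument. jog_arm: Moves the arm, as the interface text tells. Its arguments: {"type":"object","properties":{"series":{"type":"array","items":{"type":"object","properties":{"hand":{"type":"number"},"slide":{"type":"array","items":{"type":"number"}},"twist":{"type":"array","items":{"type":"number"}}}}},"grip_force":{"type":"number"}},"required":["series"]}

```bash
mkdir -p pics; ls
cat > h.py <<'E'
import numpy as np, cv2
from cell import robot
def P(c):
    R=cv2.Rodrigues(np.array(c["rvec"],float))[0]; K=np.array([[c["fx"],0,c["cx"]],[0,c["fy"],c["cy"]],[0,0,1.]])
    return K,R,np.array(c["tvec"],float).reshape(3)
def atz(c,uv,z):
    K,R,t=P(c); d=R.T@np.linalg.solve(K,[uv[0],uv[1],1]); o=-R.T@t
    return o+d*(z-o[2])/d[2]
def proj(c,p):
    K,R,t=P(c); q=K@(R@np.array(p)+t); return q[:2]/q[2]
E
python3 - <<'E'
from h import *
s=robot.state(); print({k:np.round(v,3) for k,v in s.items()})
Z=dict(red=.112,green=.112,blue=.112,yellow=.112,gate=.11,knob=.18,spray=.085,bearing=.009,driver=.015)
for n in("scene","top"):
    c=robot.capture(n); cv2.imwrite(f"pics/{n}0.png",c["color"][...,::-1])
    for q in Z:
        r=robot.pinpoint(q,c)
        for a in r[:2]: print(n,q,np.round(a["uv"],1),round(a["conf"],2),np.round(atz(c,a["uv"],Z[q]),4))
E
```

```text
pics
{'time_s': np.float64(0.0), 'joints': array([-58.774,  28.757, -24.454,  88.892,  12.652,  65.22 , -12.05 ]), 'joint_velocities': array([-0.034, -0.058,  0.046,  0.006, -0.004, -0.038, -0.003]), 'joint_efforts': array([ 1.0000e-03, -5.6952e+01, -5.8160e+00, -2.8094e+01,  1.1000e-02,
        1.2000e-02,  0.0000e+00]), 'ee_pos': array([0.181, 0.624, 0.238]), 'orientation': array([-1.79885e+02, -4.00000e-03,  1.63857e+02]), 'force': array([ 0.553, -0.175, -0.188]), 'torque': array([0.009, 0.067, 0.033]), 'width': np.float64(0.086)}
scene red [287.2 214.9] 0.49 [0.5472 0.0774 0.112 ]
scene green [228.  209.8] 0.43 [ 0.6412 -0.0044  0.112 ]
scene blue [245.  235.3] 0.45 [0.6461 0.0659 0.112 ]
scene yellow [258.6 212.2] 0.69 [0.592  0.0376 0.112 ]
scene yellow [266.6 188.6] 0.49 [ 0.5425 -0.0012  0.112 ]
scene gate [256.7 213.6] 0.98 [0.5965 0.0372 0.11  ]
scene knob [288.9 198.4] 0.57 [0.5511 0.0792 0.18  ]
scene spray [256.1 212.1] 0.5 [0.5865 0.0211 0.085 ]
scene bearing [235.9 171.4] 0.59 [ 0.5302 -0.1485  0.009 ]
scene driver [175.8 195.8] 0.72 [ 0.6973 -0.1674  0.015 ]
top red [214.6 169. ] 0.32 [0.646 0.073 0.112]
top green [318.8 227.7] 0.6 [ 0.5262 -0.1294  0.112 ]
top green [258.6 173.3] 0.47 [ 0.6358 -0.0144  0.112 ]
top blue [216.4 172.2] 0.49 [0.6395 0.0695 0.112 ]
top yellow [252.3 224.1] 0.55 [ 5.355e-01 -1.000e-04  1.120e-01]
top gate [235.2 195.7] 0.71 [0.5921 0.0327 0.11  ]
top knob [207.9 215.4] 0.93 [0.5499 0.0773 0.18  ]
top spray [131.3 184.2] 0.78 [0.6226 0.2473 0.085 ]
top bearing [316.1 227.8] 0.65 [ 0.528  -0.1424  0.009 ]
top driver [322.7 155.4] 0.91 [ 0.6922 -0.1633  0.015 ]
top driver [256.  169.8] 0.66 [ 0.6615 -0.0101  0.015 ]
```

Run:
```python
import cv2
a=cv2.imread("pics/scene0.png")[130:310,150:370];cv2.imwrite("pics/s1.png",cv2.resize(a,None,fx=3.3,fy=3.3,interpolation=2))
a=cv2.imread("pics/top0.png")[110:290,100:350];cv2.imwrite("pics/t1.png",cv2.resize(a,None,fx=3.2,fy=3.2,interpolation=2))
```

```text
(no output)
```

View pics/s1.png

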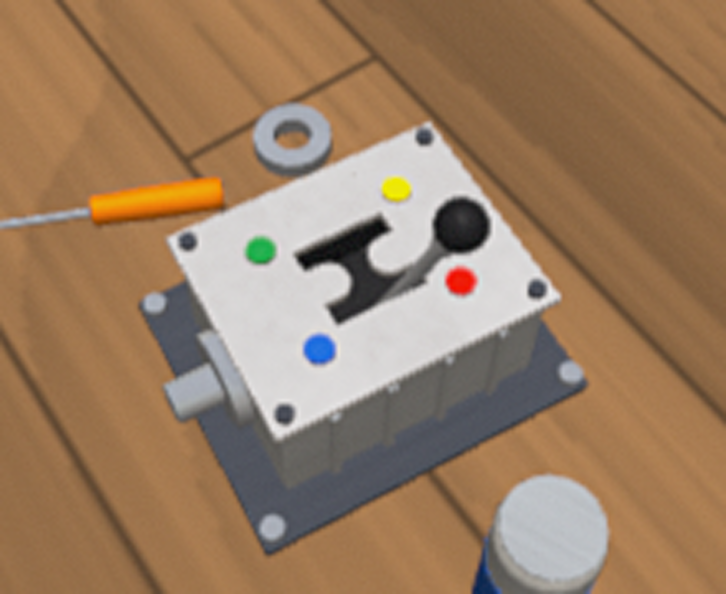

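View pics/t1.png

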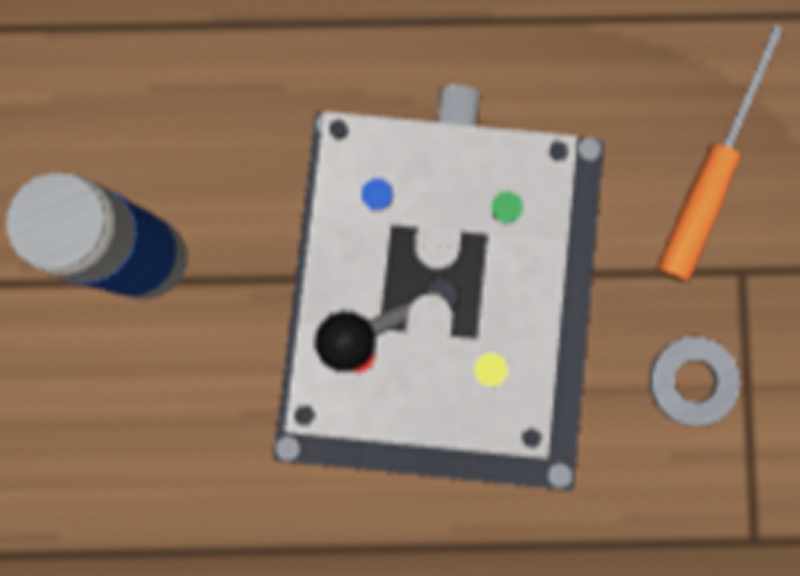

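View pics/scene0.png

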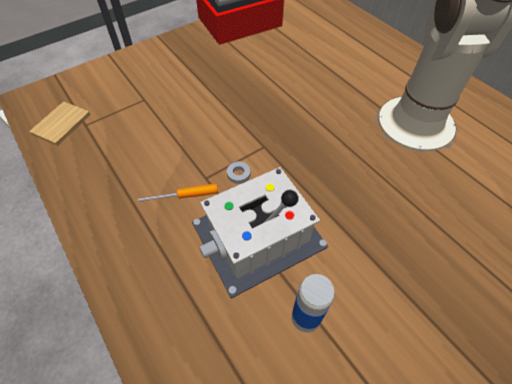

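Green is at the +x, −y slot end, diagonal to red. The scene view shows the black knob near (289,198), red at (289,215), green (229,206), blue (247,236) and yellow (270,187). Next I'll fit the selector pose from the discs.

```bash
cat >> h.py <<'E'
def blobs(c):
    hsv=cv2.cvtColor(c["color"],cv2.COLOR_RGB2HSV); out={}
    K=proj(c,[.592,.034,.11])
    for n,(lo,hi) in dict(red=(0,6),green=(50,85),blue=(100,125),yellow=(25,35)).items():
        m=cv2.inRange(hsv,(lo,100,60),(hi,255,255))
        k,l,s,ce=cv2.connectedComponentsWithStats(m)
        for i in range(1,k):
            if 15<s[i,4]<150 and np.linalg.norm(ce[i]-K)<60 and s[i,2]<16 and s[i,3]<16: out.setdefault(n,[]).append((ce[i],s[i,4]))
    return out
E
python3 - <<'E'
from h import *
from scipy.optimize import least_squares
obs=[]
L=dict(red=(-1,1),green=(1,-1),blue=(1,1),yellow=(-1,-1))
kn={}
for n in("scene","top"):
    c=robot.capture(n); b=blobs(c)
    for q,v in b.items():
        print(n,q,[(np.round(x,1),a,np.round(atz(c,x,.111),4)) for x,a in v])
        if len(v)==1 and not(n=="top" and q=="red"): obs.append((q,n,atz(c,v[0][0],.112)[:2]))
    r=robot.pinpoint("knob",c); kn[n]=(c,r[0]["uv"]); print(np.round(r[0]["uv"],1))
def pt(p,q):
    cs,sn=np.cos(p[2]),np.sin(p[2]); x,y=q; return np.array([p[0]+cs*x-sn*y,p[1]+sn*x+cs*y])
f=lambda p:np.concatenate([pt(p,np.array(L[q])*[.0505,.0405])-w for q,n,w in obs])
s=least_squares(f,[.59,.03,0]); print(s.x,np.degrees(s.x[2]),np.round(s.fun*1000,1))
# knob: a along x,b=~.04
p=s.x
def g(v):
    w=pt(p,v); z=.02+np.sqrt(.17**2-v[0]**2-v[1]**2)
    return np.concatenate([proj(c,[*w,z])-u for c,u in kn.values()])
k=least_squares(g,[-.04,.04]); print("knob sel",k.x,"world",pt(p,k.x),k.fun, .02+np.sqrt(.17**2-k.x@k.x))
E
```

```text
scene red [(array([289.2, 214.6]), np.int32(63), array([0.543 , 0.0788, 0.111 ]))]
scene green [(array([228.5, 205.5]), np.int32(52), array([ 0.6342, -0.0133,  0.111 ]))]
scene blue [(array([246.3, 235.3]), np.int32(66), array([0.6437, 0.0669, 0.111 ]))]
scene yellow [(array([269.7, 186.9]), np.int32(53), array([ 0.5338, -0.0014,  0.111 ]))]
[290.2 198.1]
top red [(array([213.8, 223.4]), np.int32(18), array([0.5383, 0.0751, 0.111 ]))]
top green [(array([257.9, 174.4]), np.int32(60), array([ 0.6338, -0.013 ,  0.111 ]))]
top blue [(array([217.3, 170.2]), np.int32(71), array([0.6437, 0.0677, 0.111 ]))]
top yellow [(array([253., 225.]), np.int32(69), array([ 0.5338, -0.0014,  0.111 ]))]
[207.1 216.2]
[ 0.58879063  0.03317472 -0.11737356] -6.725009375097095 [-0.   0.1 -0.3 -0.2 -0.3  0.1 -0.3 -0.3  0.6  0.   0.2 -0.1  0.2  0.3]
knob sel [-0.04558245  0.0409349 ] world [0.54831545 0.07916587] [-0.25831961  0.00334718 -0.13854539  0.18333178] 0.1785767153114436
```

Call:
jog_arm:
  series:
    - {"hand":1,"twist":[0,0,-0.1644]}
    - {"hand":1}
    - {"hand":1,"slide":[-0.024,-0.031,0]}
    - {"hand":1,"slide":[-0.024,-0.031,0]}
    - {"hand":1,"slide":[-0.024,-0.031,0]}
    - {"hand":1,"slide":[-0.024,-0.031,0]}
    - {"hand":1,"slide":[-0.024,-0.031,0]}
    - {"hand":1,"slide":[-0.024,-0.031,0]}
  grip_force: 20

```text
validation failed for argument at $.se...
```

Call:
jog_arm:
  series:
    - {"hand":1.0,"slide":[0.0,0.0,0.0],"twist":[0.0,0.0,-0.1644]}
    - {"hand":1.0,"slide":[0.0,0.0,0.0],"twist":[0.0,0.0,0.0]}
    - {"hand":1.0,"slide":[-0.024,-0.031,0.0],"twist":[0.0,0.0,0.0]}
    - {"hand":1.0,"slide":[-0.024,-0.031,0.0],"twist":[0.0,0.0,0.0]}
    - {"hand":1.0,"slide":[-0.024,-0.031,0.0],"twist":[0.0,0.0,0.0]}
    - {"hand":1.0,"slide":[-0.024,-0.031,0.0],"twist":[0.0,0.0,0.0]}
  grip_force: 20

```text
time_s: 1.95
ee_pos: [0.2622, 0.4889, 0.2394]
orientation: [180.0, 0.0, 173.0]
force: [1.6, 0.6, 1.0]
width: -0.0
```

Call:
jog_arm:
  series:
    - {"hand":1.0,"slide":[-0.036,-0.047,0.0],"twist":[0.0,0.0,0.0]}
    - {"hand":1.0,"slide":[-0.036,-0.047,0.0],"twist":[0.0,0.0,0.0]}
    - {"hand":1.0,"slide":[-0.036,-0.047,0.0],"twist":[0.0,0.0,0.0]}
    - {"hand":1.0,"slide":[-0.036,-0.047,0.0],"twist":[0.0,0.0,0.0]}
    - {"hand":1.0,"slide":[-0.036,-0.047,0.0],"twist":[0.0,0.0,0.0]}
    - {"hand":1.0,"slide":[-0.036,-0.047,0.0],"twist":[0.0,0.0,0.0]}
    - {"hand":1.0,"slide":[-0.036,-0.047,0.0],"twist":[0.0,0.0,0.0]}
    - {"hand":1.0,"slide":[-0.036,-0.045,0.0],"twist":[0.0,0.0,0.0]}

```text
time_s: 2.95
ee_pos: [0.5047, 0.0831, 0.2398]
orientation: [180.0, 0.1, 173.0]
force: [-0.5, 1.0, -0.1]
width: -0.0002
```

Call:
jog_arm:
  series:
    - {"hand":1.0,"slide":[0.0,0.0,0.0],"twist":[0.0,0.0,0.0]}

```text
time_s: 3.08
ee_pos: [0.506, 0.0794, 0.2394]
orientation: [-179.9, 0.1, 172.6]
force: [0.3, 0.3, -0.8]
width: 0.0001
```

```bash
cat >> h.py <<'E'
O=np.array([.5888,.0332]); YAW=-.11737
RS=np.array([[np.cos(YAW),-np.sin(YAW)],[np.sin(YAW),np.cos(YAW)]])
def sel(p): return RS.T@(np.array(p[:2])-O)
def wor(v): return O+RS@np.array(v)
def knob(names=("scene","top")):
    from scipy.optimize import least_squares
    kn=[]
    for n in names:
        c=robot.capture(n); r=[a for a in robot.pinpoint("knob",c)]
        if r: kn.append((c,r[0]["uv"])); print(n,np.round(r[0]["uv"],1),round(r[0]["conf"],2))
    def g(v):
        z=.02+np.sqrt(.17**2-v[0]**2-v[1]**2); return np.concatenate([proj(c,[*wor(v),z])-u for c,u in kn])
    if kn:
        k=least_squares(g,[-.01,.01]); print("knob sel mm",np.round(k.x*1000,1),"res",np.round(k.fun,1))
    return [c for c,_ in kn]
def st():
    s=robot.state(); print("t",s["time_s"],"tcp sel mm",np.round(sel(s["ee_pos"])*1000,1),"z",np.round(s["ee_pos"][2],4),"rpy",np.round(s["orientation"],1),"Fsel",np.round(RS.T@np.array(s["force"][:2]),1),np.round(s["force"][2],1))
def save(n,f,box=None):
    c=robot.capture(n); a=c["color"][...,::-1]
    if box: a=a[box[1]:box[3],box[0]:box[2]]; a=cv2.resize(a,None,fx=3,fy=3,interpolation=2)
    cv2.imwrite("pics/"+f,a)
E
python3 - <<'E'
from h import *
st(); knob(); save("scene","s2.png",(150,100,370,290))
E
```

```text
t 3.075 tcp sel mm [-87.7  36.2] z 0.2394 rpy [-1.799e+02  1.000e-01  1.726e+02] Fsel [0.2 0.4] -0.8
scene [291.9 198.1] 0.61
top [208.2 218.6] 0.57
knob sel mm [-49.6  40.1] res [-0.5 -0.9 -1.   0.1]
```

View pics/s2.png

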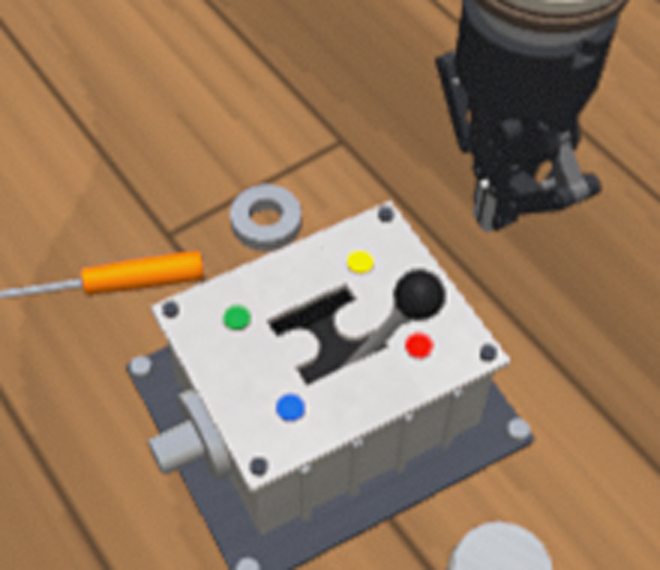

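Call:
jog_arm:
  series:
    - {"hand":1.0,"slide":[0.0,0.004,0.02],"twist":[0.0,0.0,-0.01]}
    - {"hand":1.0,"slide":[0.0,0.0,0.02],"twist":[0.0,0.0,0.0]}
    - {"hand":1.0,"slide":[0.0,0.0,0.015],"twist":[0.0,0.0,0.0]}
    - {"hand":1.0,"slide":[0.0,0.0,0.008],"twist":[0.0,0.0,0.0]}
    - {"hand":1.0,"slide":[0.0,0.0,0.0],"twist":[0.0,0.0,0.0]}

```text
time_s: 3.95
ee_pos: [0.5039, 0.0891, 0.1759]
orientation: [-180.0, -0.1, 173.9]
force: [0.2, 0.0, -0.0]
width: -0.0001
```

Run:
```python
from h import *
st(); knob(("top",)); save("scene","s3.png",(150,100,370,290))
```

```text
t 3.95 tcp sel mm [-90.9  45.6] z 0.1759 rpy [-1.800e+02 -1.000e-01  1.739e+02] Fsel [0.2 0. ] -0.0
top [206.5 215.8] 0.75
knob sel mm [-44.7  41.8] res [-0.  0.]
```

View pics/s3.png

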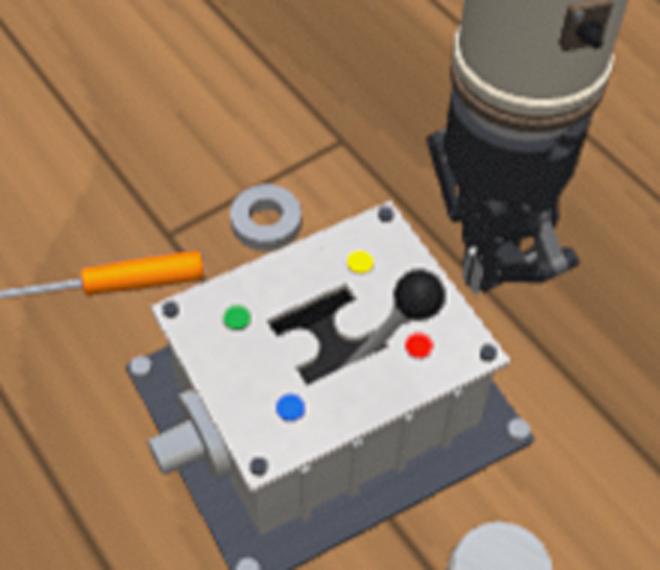

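Call:
jog_arm:
  series:
    - {"hand":1.0,"slide":[-0.005,-0.002,0.0],"twist":[0.0,0.0,0.0]}
    - {"hand":1.0,"slide":[-0.005,0.0,0.0],"twist":[0.0,0.0,0.0]}
    - {"hand":1.0,"slide":[-0.005,0.0,0.0],"twist":[0.0,0.0,0.0]}
    - {"hand":1.0,"slide":[-0.005,0.0,0.0],"twist":[0.0,0.0,0.0]}
    - {"hand":1.0,"slide":[-0.005,0.0,0.0],"twist":[0.0,0.0,0.0]}
    - {"hand":1.0,"slide":[-0.005,0.0,0.0],"twist":[0.0,0.0,0.0]}
    - {"hand":1.0,"slide":[-0.005,0.0,0.0],"twist":[0.0,0.0,0.0]}
    - {"hand":1.0,"slide":[0.0,0.0,0.0],"twist":[0.0,0.0,0.0]}

```text
time_s: 5.1
ee_pos: [0.5393, 0.0828, 0.1762]
orientation: [-180.0, 0.0, 173.8]
force: [-1.4, -0.1, 0.7]
width: 0.0
```

Run:
```python
from h import *
st(); knob(); save("scene","s4.png",(150,100,370,290))
```

```text
t 5.1 tcp sel mm [-55.   43.5] z 0.1762 rpy [-180.     0.   173.8] Fsel [-1.4 -0.3] 0.7
scene [283.3 199.6] 0.79
top [206.7 207.6] 0.62
knob sel mm [-30.6  41.3] res [0.2 0.8 0.8 0.1]
```

View pics/s4.png

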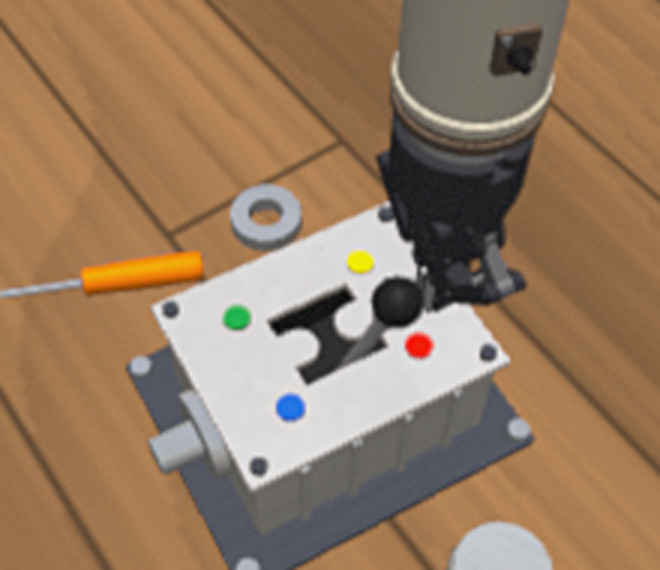

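The tips are in contact and the knob has moved to about X = −30 in the red leg. I'll keep pushing.

Call:
jog_arm:
  series:
    - {"hand":1.0,"slide":[-0.004,-0.001,0.0],"twist":[0.0,0.0,0.01]}
    - {"hand":1.0,"slide":[-0.004,0.0,0.0],"twist":[0.0,0.0,0.0]}
    - {"hand":1.0,"slide":[-0.004,0.0,0.0],"twist":[0.0,0.0,0.0]}
    - {"hand":1.0,"slide":[-0.004,0.0,0.0],"twist":[0.0,0.0,0.0]}
    - {"hand":1.0,"slide":[-0.004,0.0,0.0],"twist":[0.0,0.0,0.0]}
    - {"hand":1.0,"slide":[-0.002,0.0,0.0],"twist":[0.0,0.0,0.0]}
    - {"hand":1.0,"slide":[0.0,0.0,0.0],"twist":[0.0,0.0,0.0]}

```text
time_s: 6.22
ee_pos: [0.5607, 0.0794, 0.1762]
orientation: [180.0, 0.0, 173.3]
force: [-1.9, -0.6, 0.6]
width: 0.0001
```

Run:
```python
from h import *
st(); knob();knob(); save("top","s5.png",(150,110,330,260))
```

```text
t 6.225 tcp sel mm [-33.3  42.6] z 0.1762 rpy [180.    0.  173.3] Fsel [-1.8 -0.8] 0.6
scene [270.8 204.2] 0.7
knob sel mm [-3.8 39. ] res [0. 0.]
scene [274.5 202.2] 0.68
knob sel mm [-12.3  38.3] res [-0. -0.]
```

View pics/s5.png

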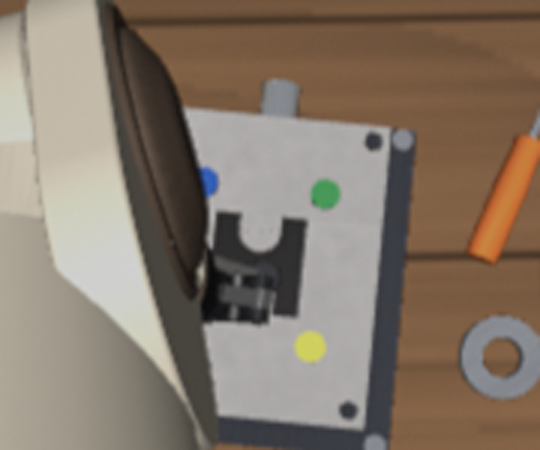

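```bash
cat >> h.py <<'E'
def overlay(f,X,Y,n="scene",hw=32):
    c=robot.capture(n); z=.02+np.sqrt(.17**2-X*X-Y*Y); w=np.array([*wor([X,Y]),z]); u=proj(c,w)
    K,R,t=P(c); r=.017*K[0,0]/(R@w+t)[2]; S=10
    x0,y0=int(u[0])-hw,int(u[1])-hw+8
    a=cv2.resize(c["color"][y0:y0+2*hw-8,x0:x0+2*hw,::-1],None,fx=S,fy=S,interpolation=2)
    m=lambda p:tuple(int(v) for v in (np.array(p)-[x0,y0]+.5)*S)
    cv2.circle(a,m(u),int(r*S),(0,255,255),1)
    cv2.line(a,m(u),m(proj(c,[*O,.02]+0*w)),(255,0,255),1)
    cv2.imwrite("pics/"+f,a); print(u,r)
E
python3 - <<'E'
from h import *
overlay("o5.png",-.0053,.040)
E
```

```text
[271.76602584 204.35562964] 9.012096892992822
```

View pics/o5.png

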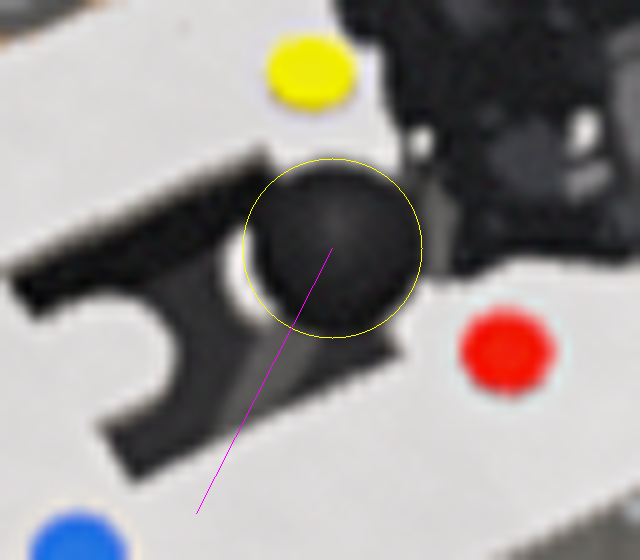

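The overlay puts the knob about 0.6 px short of the predicted circle, so X ≈ −7. I'll push 7 mm more.

Call:
jog_arm:
  series:
    - {"hand":1.0,"slide":[-0.003,0.0,0.0],"twist":[0.0,0.0,0.0]}
    - {"hand":1.0,"slide":[-0.003,0.0,0.0],"twist":[0.0,0.0,0.0]}
    - {"hand":1.0,"slide":[-0.001,0.0,0.0],"twist":[0.0,0.0,0.0]}
    - {"hand":1.0,"slide":[0.0,0.0,0.0],"twist":[0.0,0.0,0.0]}

```text
time_s: 7.22
ee_pos: [0.5677, 0.0787, 0.1763]
orientation: [180.0, 0.0, 173.3]
force: [-2.4, 0.3, 1.3]
width: -0.0002
```

Run:
```python
from h import *
st(); knob(("scene",)); overlay("o6.png",0,.040)
```

```text
t 7.225 tcp sel mm [-26.3  42.7] z 0.1763 rpy [180.    0.  173.3] Fsel [-2.4 -0. ] 1.3
scene [271.  203.6] 0.89
knob sel mm [-4.7 38.1] res [0. 0.]
[269.3314397  205.46782702] 9.031108861498604
```

View pics/o6.png

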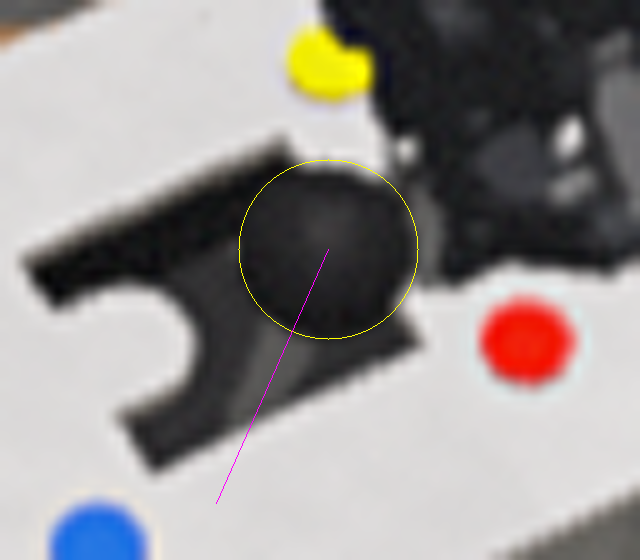

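The knob is at neutral (X ≈ 0). I'll back off, move round to the +Y side and turn the tool so the narrow pad side pushes.

Call:
jog_arm:
  series:
    - {"hand":1.0,"slide":[0.014,0.0,0.0],"twist":[0.0,0.0,0.0]}
    - {"hand":1.0,"slide":[0.02,0.0,0.0],"twist":[0.0,0.0,0.0]}
    - {"hand":1.0,"slide":[0.0,0.018,0.0],"twist":[0.0,0.0,0.0]}
    - {"hand":1.0,"slide":[0.0,0.018,0.0],"twist":[0.0,0.0,0.0]}
    - {"hand":1.0,"slide":[0.0,0.018,0.0],"twist":[0.0,0.0,0.0]}
    - {"hand":1.0,"slide":[0.0,0.0,0.0],"twist":[0.0,0.0,0.0]}

```text
time_s: 8.12
ee_pos: [0.5403, 0.1392, 0.1763]
orientation: [179.9, 0.0, 173.5]
force: [-0.7, 0.2, 0.2]
width: -0.0003
```

Run:
```python
from h import *
st(); print(np.round(robot.state()["joints"],1)); knob(); overlay("o7.png",0,.040)
```

```text
t 8.125 tcp sel mm [-60.6  99.6] z 0.1763 rpy [179.9   0.  173.5] Fsel [-0.7  0.1] 0.2
[ -8.9  21.9 -10.2 106.1   4.7  52.3  62.2]
scene [268.6 206.3] 0.6
top [210.6 191.9] 0.58
knob sel mm [-0.5 39.6] res [ 0.9 -1.1 -0.4 -1.2]
[269.3314397  205.46782702] 9.031108861498604
```

View pics/o7.png

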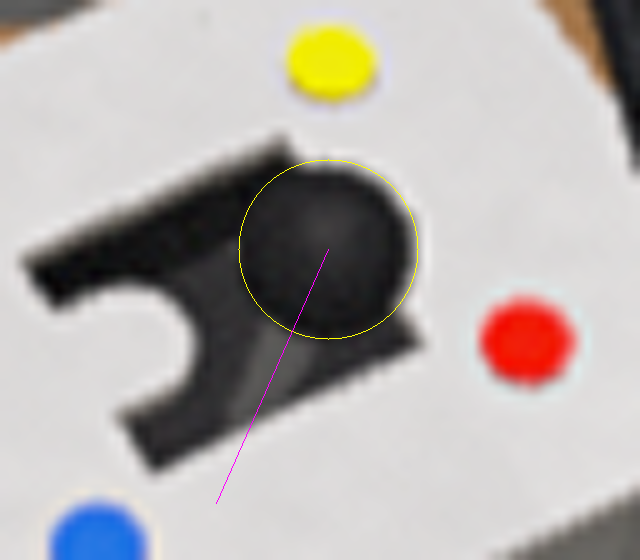

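Call:
jog_arm:
  series:
    - {"hand":1.0,"slide":[-0.02,0.0,0.0],"twist":[0.0,0.0,0.0]}
    - {"hand":1.0,"slide":[-0.02,0.0,0.0],"twist":[0.0,0.0,0.0]}
    - {"hand":1.0,"slide":[-0.02,0.0,0.0],"twist":[0.0,0.0,0.0]}
    - {"hand":1.0,"slide":[0.0,0.0,0.0],"twist":[0.0,0.0,-0.157]}
    - {"hand":1.0,"slide":[0.0,0.0,0.0],"twist":[0.0,0.0,-0.157]}
    - {"hand":1.0,"slide":[0.0,0.0,0.0],"twist":[0.0,0.0,-0.157]}
    - {"hand":1.0,"slide":[0.0,0.0,0.0],"twist":[0.0,0.0,-0.157]}
    - {"hand":1.0,"slide":[0.0,0.0,0.0],"twist":[0.0,0.0,-0.157]}

```text
time_s: 9.38
ee_pos: [0.5997, 0.1282, 0.1762]
orientation: [-180.0, -0.0, -141.5]
force: [-0.4, -0.3, 0.5]
width: -0.0001
```

Call:
jog_arm:
  series:
    - {"hand":1.0,"slide":[0.0,0.0,0.0],"twist":[0.0,0.0,-0.157]}
    - {"hand":1.0,"slide":[0.0,0.0,0.0],"twist":[0.0,0.0,-0.157]}
    - {"hand":1.0,"slide":[0.0,0.0,0.0],"twist":[0.0,0.0,-0.157]}
    - {"hand":1.0,"slide":[0.0,0.0,0.0],"twist":[0.0,0.0,-0.157]}
    - {"hand":1.0,"slide":[0.0,0.0,0.0],"twist":[0.0,0.0,-0.157]}
    - {"hand":1.0,"slide":[0.0,0.0,0.0],"twist":[0.0,0.0,0.0]}
    - {"hand":1.0,"slide":[0.0,0.0,0.0],"twist":[0.0,0.0,0.0]}

```text
time_s: 10.25
ee_pos: [0.5997, 0.1287, 0.1762]
orientation: [180.0, -0.0, -97.0]
force: [0.9, -0.4, 0.6]
width: -0.0001
```

Run:
```python
from h import *
st(); print(np.round(robot.state()["joints"],1)); knob(); save("scene","s8.png",(150,100,370,290))
```

```text
t 10.25 tcp sel mm [-0.3 96.1] z 0.1762 rpy [180.  -0. -97.] Fsel [ 1.  -0.3] 0.6
[  6.8  29.6 -28.7  97.5  16.4  57.1 145.2]
scene [269.8 207.9] 0.43
top [209.  192.4] 0.59
knob sel mm [-1.3 42.9] res [ 0.9 -1.4 -0.7 -1.3]
```

View pics/s8.png

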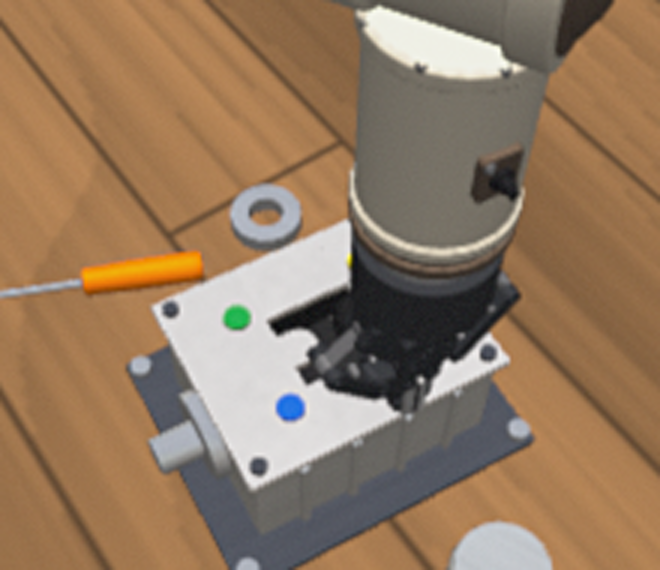

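Joint 7 is at 145°, close to its limit, so I'll go half a turn the other way. The pad is symmetric.

Call:
jog_arm:
  series:
    - {"hand":1.0,"slide":[0.0,0.0,0.0],"twist":[0.0,0.0,0.174]}
    - {"hand":1.0,"slide":[0.0,0.0,0.0],"twist":[0.0,0.0,0.174]}
    - {"hand":1.0,"slide":[0.0,0.0,0.0],"twist":[0.0,0.0,0.174]}
    - {"hand":1.0,"slide":[0.0,0.0,0.0],"twist":[0.0,0.0,0.174]}
    - {"hand":1.0,"slide":[0.0,0.0,0.0],"twist":[0.0,0.0,0.174]}
    - {"hand":1.0,"slide":[0.0,0.0,0.0],"twist":[0.0,0.0,0.174]}
    - {"hand":1.0,"slide":[0.0,0.0,0.0],"twist":[0.0,0.0,0.174]}
    - {"hand":1.0,"slide":[0.0,0.0,0.0],"twist":[0.0,0.0,0.174]}

```text
time_s: 11.5
ee_pos: [0.5996, 0.1295, 0.1763]
orientation: [180.0, 0.0, -176.9]
force: [0.4, 0.5, -0.2]
width: 0.0001
```

Call:
jog_arm:
  series:
    - {"hand":1.0,"slide":[0.0,0.0,0.0],"twist":[0.0,0.0,0.174]}
    - {"hand":1.0,"slide":[0.0,0.0,0.0],"twist":[0.0,0.0,0.174]}
    - {"hand":1.0,"slide":[0.0,0.0,0.0],"twist":[0.0,0.0,0.174]}
    - {"hand":1.0,"slide":[0.0,0.0,0.0],"twist":[0.0,0.0,0.174]}
    - {"hand":1.0,"slide":[0.0,0.0,0.0],"twist":[0.0,0.0,0.174]}
    - {"hand":1.0,"slide":[0.0,0.0,0.0],"twist":[0.0,0.0,0.174]}
    - {"hand":1.0,"slide":[0.0,0.0,0.0],"twist":[0.0,0.0,0.174]}
    - {"hand":1.0,"slide":[0.0,0.0,0.0],"twist":[0.0,0.0,0.174]}

```text
time_s: 12.5
ee_pos: [0.5996, 0.1296, 0.1763]
orientation: [180.0, -0.0, 103.4]
force: [-0.7, 0.3, -0.6]
width: 0.0001
```

Call:
jog_arm:
  series:
    - {"hand":1.0,"slide":[0.0,0.0,0.0],"twist":[0.0,0.0,0.174]}
    - {"hand":1.0,"slide":[0.0,0.0,0.0],"twist":[0.0,0.0,0.174]}
    - {"hand":1.0,"slide":[0.0,0.0,0.0],"twist":[0.0,0.0,0.0]}
    - {"hand":1.0,"slide":[0.0,0.0,0.0],"twist":[0.0,0.0,0.0]}

```text
time_s: 13.0
ee_pos: [0.5996, 0.1296, 0.1763]
orientation: [-180.0, -0.0, 84.0]
force: [-0.1, 0.4, -0.4]
width: -0.0003
```

Run:
```python
from h import *
st(); print(np.round(robot.state()["joints"],1)); knob(); save("scene","s9.png",(150,100,370,290))
```

```text
t 13.0 tcp sel mm [-0.6 97. ] z 0.1763 rpy [-180.   -0.   84.] Fsel [-0.2  0.4] -0.4
[-22.4  27.   10.1  98.6  -5.6  54.9 -16.1]
scene [269.5 202.4] 0.54
top [210.4 189.2] 0.91
knob sel mm [-0.2 37.3] res [-0.8  1.8  1.   1.4]
```

View pics/s9.png

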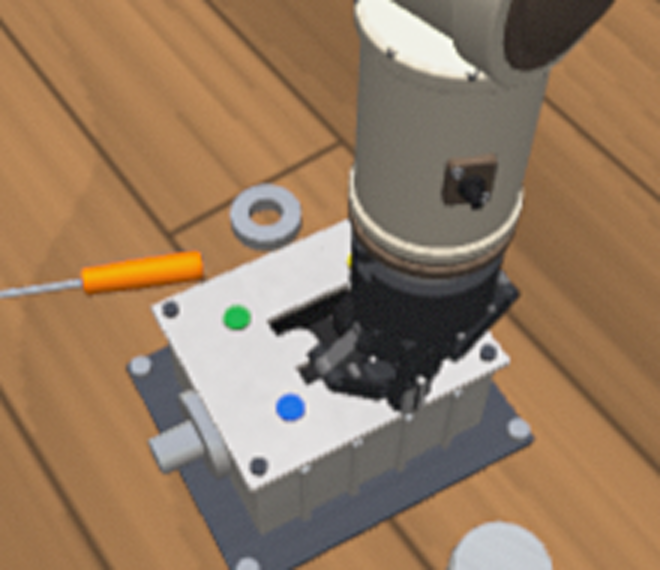

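Call:
jog_arm:
  series:
    - {"hand":1.0,"slide":[-0.01,0.0,0.0],"twist":[0.0,0.0,0.0125]}
    - {"hand":1.0,"slide":[-0.01,0.0,0.0],"twist":[0.0,0.0,0.0]}
    - {"hand":1.0,"slide":[-0.005,0.0,0.0],"twist":[0.0,0.0,0.0]}
    - {"hand":1.0,"slide":[-0.005,0.0,0.0],"twist":[0.0,0.0,0.0]}
    - {"hand":1.0,"slide":[-0.005,0.0,0.0],"twist":[0.0,0.0,0.0]}
    - {"hand":1.0,"slide":[-0.005,0.0,0.0],"twist":[0.0,0.0,0.0]}
    - {"hand":1.0,"slide":[-0.005,0.0,0.0],"twist":[0.0,0.0,0.0]}
    - {"hand":1.0,"slide":[0.0,0.0,0.0],"twist":[0.0,0.0,0.0]}

```text
time_s: 14.25
ee_pos: [0.5944, 0.0839, 0.1763]
orientation: [180.0, 0.0, 83.0]
force: [0.1, 2.6, 1.8]
width: 0.0001
```

Run:
```python
from h import *
st(); knob(); save("top","s10.png",(150,110,330,260))
```

```text
t 14.25 tcp sel mm [-0.4 51. ] z 0.1763 rpy [180.   0.  83.] Fsel [-0.2  2.6] 1.8
top [218.5 192.5] 0.61
knob sel mm [-2.5 24.3] res [-0. -0.]
```

View pics/s10.png

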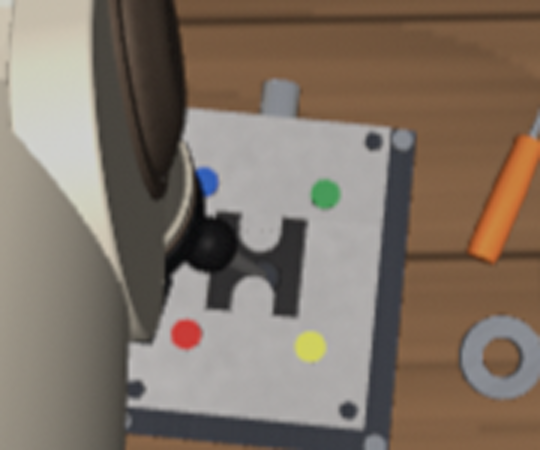

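The knob is moving along the cross slot, at Y ≈ 24. I'll continue.

Call:
jog_arm:
  series:
    - {"hand":1.0,"slide":[-0.005,0.0,0.0],"twist":[0.0,0.0,0.0]}
    - {"hand":1.0,"slide":[-0.005,0.0,0.0],"twist":[0.0,0.0,0.0]}
    - {"hand":1.0,"slide":[-0.005,0.0,0.0],"twist":[0.0,0.0,0.0]}
    - {"hand":1.0,"slide":[-0.005,0.0,0.0],"twist":[0.0,0.0,0.0]}
    - {"hand":1.0,"slide":[-0.005,0.0,0.0],"twist":[0.0,0.0,0.0]}
    - {"hand":1.0,"slide":[-0.005,0.0,0.0],"twist":[0.0,0.0,0.0]}
    - {"hand":1.0,"slide":[-0.005,0.0,0.0],"twist":[0.0,0.0,0.0]}
    - {"hand":1.0,"slide":[0.0,0.0,0.0],"twist":[0.0,0.0,0.0]}

```text
time_s: 15.5
ee_pos: [0.59, 0.049, 0.1762]
orientation: [-180.0, 0.0, 83.0]
force: [0.1, 1.3, 1.5]
width: 0.0003
```

Run:
```python
from h import *
st(); knob(); save("top","s11.png",(150,110,330,260))
```

```text
t 15.5 tcp sel mm [-0.7 15.8] z 0.1762 rpy [-180.    0.   83.] Fsel [-0.1  1.3] 1.5
top [241.5 192.7] 0.38
knob sel mm [  1.  -15.8] res [0. 0.]
```

View pics/s11.png

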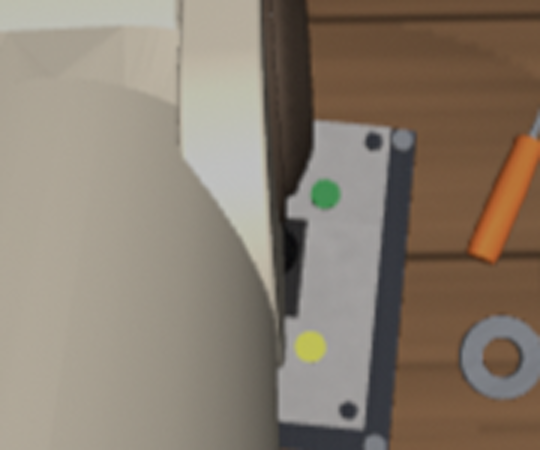

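Call:
jog_arm:
  series:
    - {"hand":1.0,"slide":[-0.005,0.0,0.0],"twist":[0.0,0.0,0.0]}
    - {"hand":1.0,"slide":[-0.005,0.0,0.0],"twist":[0.0,0.0,0.0]}
    - {"hand":1.0,"slide":[-0.005,0.0,0.0],"twist":[0.0,0.0,0.0]}
    - {"hand":1.0,"slide":[-0.004,0.0,0.0],"twist":[0.0,0.0,0.0]}
    - {"hand":1.0,"slide":[-0.004,0.0,0.0],"twist":[0.0,0.0,0.0]}
    - {"hand":1.0,"slide":[-0.003,0.0,0.0],"twist":[0.0,0.0,0.0]}
    - {"hand":1.0,"slide":[0.0,0.0,0.0],"twist":[0.0,0.0,0.0]}

```text
time_s: 16.62
ee_pos: [0.5868, 0.0236, 0.1762]
orientation: [-180.0, 0.0, 83.0]
force: [-0.1, 1.1, -1.4]
width: -0.0005
```

Run:
```python
from h import *
st(); knob(); save("scene","s12.png",(150,100,370,290))
```

```text
t 16.625 tcp sel mm [-0.9 -9.7] z 0.1762 rpy [-180.    0.   83.] Fsel [-0.2  1.1] -1.4
scene [226.2 206.9] 0.2
knob sel mm [70.5 -2.3] res [-0. -0.]
```

View pics/s12.png

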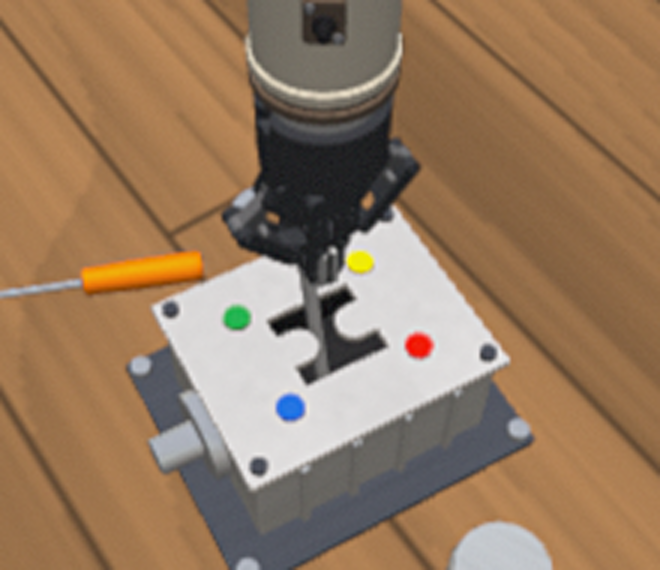

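Call:
jog_arm:
  series:
    - {"hand":1.0,"slide":[-0.003,0.0,0.0],"twist":[0.0,0.0,0.0]}
    - {"hand":1.0,"slide":[-0.001,0.0,0.0],"twist":[0.0,0.0,0.0]}
    - {"hand":1.0,"slide":[0.0,0.0,0.0],"twist":[0.0,0.0,0.0]}

```text
time_s: 17.25
ee_pos: [0.5864, 0.0201, 0.1762]
orientation: [-180.0, -0.0, 83.1]
force: [-0.1, 1.8, -1.6]
width: 0.0002
```

Run:
```python
from h import *
st()
```

```text
t 17.25 tcp sel mm [ -0.8 -13.3] z 0.1762 rpy [-180.    -0.    83.1] Fsel [-0.3  1.7] -1.6
```

Call:
jog_arm:
  series:
    - {"hand":1.0,"slide":[0.01,0.0,0.0],"twist":[0.0,0.0,0.0]}
    - {"hand":1.0,"slide":[0.015,0.0,0.0],"twist":[0.0,0.0,0.0]}
    - {"hand":1.0,"slide":[0.015,0.0,0.0],"twist":[0.0,0.0,0.0]}
    - {"hand":1.0,"slide":[0.0,-0.025,0.0],"twist":[0.0,0.0,0.0]}
    - {"hand":1.0,"slide":[0.0,-0.025,0.0],"twist":[0.0,0.0,0.0]}
    - {"hand":1.0,"slide":[0.0,-0.025,0.0],"twist":[0.0,0.0,0.0]}
    - {"hand":1.0,"slide":[0.0,-0.005,0.0],"twist":[0.0,0.0,0.0]}

```text
time_s: 18.12
ee_pos: [0.5107, 0.0708, 0.1763]
orientation: [-180.0, -0.0, 83.2]
force: [1.1, -0.8, 0.5]
width: -0.0001
```

Run:
```python
from h import *
st(); knob(); overlay("o13.png",0,-.040)
```

```text
t 18.125 tcp sel mm [-82.   28.2] z 0.1763 rpy [-180.    -0.    83.2] Fsel [ 1.2 -0.7] 0.5
scene [247.8 175.4] 0.97
top [254.7 196.1] 0.87
knob sel mm [ -0.2 -40.5] res [ 1.5  0.1  0.8 -1. ]
[249.25885976 175.66955339] 8.524682498724031
```

View pics/o13.png

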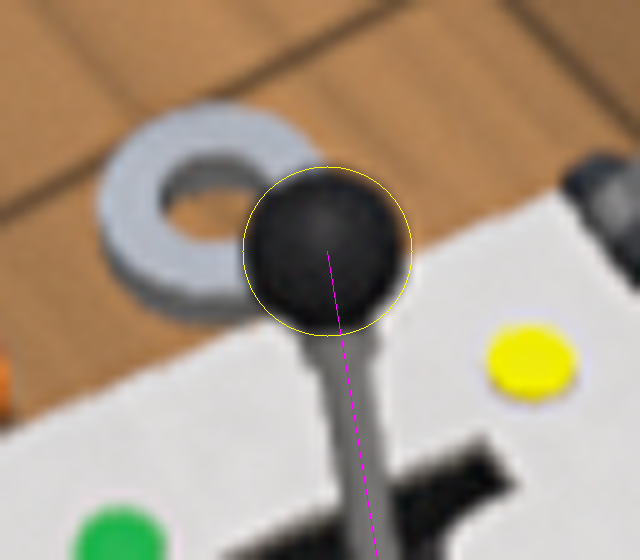

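The knob sits at (0, −40), in the green/yellow leg at neutral. I'll turn the tool back, get behind the knob and push +X.

Call:
jog_arm:
  series:
    - {"hand":1.0,"slide":[0.0,0.0,0.0],"twist":[0.0,0.0,-0.175]}
    - {"hand":1.0,"slide":[0.0,0.0,0.0],"twist":[0.0,0.0,-0.175]}
    - {"hand":1.0,"slide":[0.0,0.0,0.0],"twist":[0.0,0.0,-0.175]}
    - {"hand":1.0,"slide":[0.0,0.0,0.0],"twist":[0.0,0.0,-0.175]}
    - {"hand":1.0,"slide":[0.0,0.0,0.0],"twist":[0.0,0.0,-0.175]}
    - {"hand":1.0,"slide":[0.0,0.0,0.0],"twist":[0.0,0.0,-0.175]}
    - {"hand":1.0,"slide":[0.0,0.0,0.0],"twist":[0.0,0.0,-0.175]}
    - {"hand":1.0,"slide":[0.0,0.0,0.0],"twist":[0.0,0.0,-0.175]}

```text
time_s: 19.38
ee_pos: [0.5128, 0.0693, 0.1762]
orientation: [180.0, 0.0, 163.6]
force: [-0.2, 0.5, 0.0]
width: 0.0
```

Call:
jog_arm:
  series:
    - {"hand":1.0,"slide":[0.0,0.0,0.0],"twist":[0.0,0.0,-0.173]}
    - {"hand":1.0,"slide":[0.0,0.0,0.0],"twist":[0.0,0.0,0.0]}
    - {"hand":1.0,"slide":[0.0,-0.023,0.0],"twist":[0.0,0.0,0.0]}
    - {"hand":1.0,"slide":[0.0,-0.023,0.0],"twist":[0.0,0.0,0.0]}
    - {"hand":1.0,"slide":[0.0,-0.022,0.0],"twist":[0.0,0.0,0.0]}
    - {"hand":1.0,"slide":[-0.01,0.0,0.0],"twist":[0.0,0.0,0.0]}
    - {"hand":1.0,"slide":[-0.01,0.0,0.0],"twist":[0.0,0.0,0.0]}
    - {"hand":1.0,"slide":[0.0,0.0,0.0],"twist":[0.0,0.0,0.0]}

```text
time_s: 20.38
ee_pos: [0.5251, 0.0006, 0.1763]
orientation: [180.0, 0.0, 173.2]
force: [-0.7, 0.1, -0.2]
width: 0.0002
```

Run:
```python
from h import *
st(); knob(); print(np.round(robot.state()["joints"],1))
```

```text
t 20.375 tcp sel mm [-59.5 -39.8] z 0.1763 rpy [180.    0.  173.2] Fsel [-0.7  0.1] -0.2
scene [248.6 178. ] 0.76
knob sel mm [  4.3 -34.8] res [0. 0.]
[ -0.3  18.5  -3.2 111.    1.3  50.6  79.1]
```

Call:
jog_arm:
  series:
    - {"hand":1.0,"slide":[-0.012,0.0,0.0],"twist":[0.0,0.0,0.0]}
    - {"hand":1.0,"slide":[-0.012,0.0,0.0],"twist":[0.0,0.0,0.0]}
    - {"hand":1.0,"slide":[-0.005,0.0,0.0],"twist":[0.0,0.0,0.0]}
    - {"hand":1.0,"slide":[-0.005,0.0,0.0],"twist":[0.0,0.0,0.0]}
    - {"hand":1.0,"slide":[-0.005,0.0,0.0],"twist":[0.0,0.0,0.0]}
    - {"hand":1.0,"slide":[-0.005,0.0,0.0],"twist":[0.0,0.0,0.0]}
    - {"hand":1.0,"slide":[-0.005,0.0,0.0],"twist":[0.0,0.0,0.0]}
    - {"hand":1.0,"slide":[0.0,0.0,0.0],"twist":[0.0,0.0,0.0]}

```text
time_s: 21.58
ee_pos: [0.5727, -0.0062, 0.1762]
orientation: [180.0, 0.0, 173.2]
force: [-1.5, -0.8, 0.7]
width: -0.0003
```

Run:
```python
from h import *
st(); knob(("scene",)); overlay("o14.png",.015,-.040)
```

```text
t 21.575 tcp sel mm [-11.4 -41.1] z 0.1762 rpy [180.    0.  173.2] Fsel [-1.4 -0.9] 0.7
scene [242.5 179.8] 0.86
knob sel mm [ 16.5 -37.6] res [0. 0.]
[242.60250624 178.77228763] 8.563943876053523
```

View pics/o14.png

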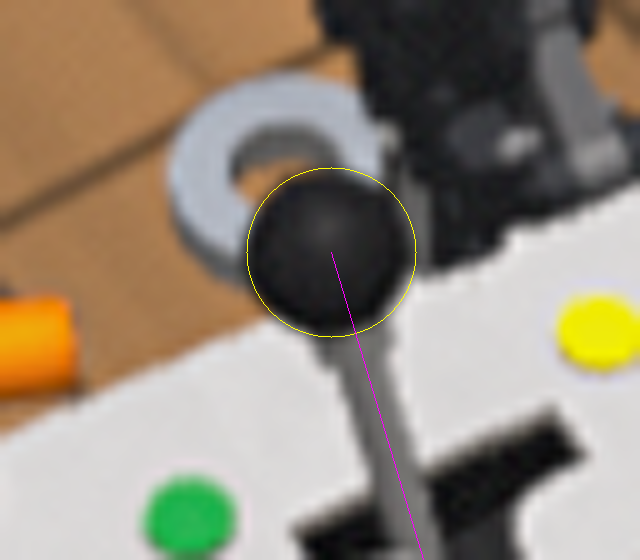

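The knob is in the green leg, at X ≈ 15. Continuing to push.

Call:
jog_arm:
  series:
    - {"hand":1.0,"slide":[-0.005,0.001,0.0],"twist":[0.0,0.0,0.0]}
    - {"hand":1.0,"slide":[-0.005,0.0,0.0],"twist":[0.0,0.0,0.0]}
    - {"hand":1.0,"slide":[-0.005,0.0,0.0],"twist":[0.0,0.0,0.0]}
    - {"hand":1.0,"slide":[-0.005,0.0,0.0],"twist":[0.0,0.0,0.0]}
    - {"hand":1.0,"slide":[-0.005,0.0,0.0],"twist":[0.0,0.0,0.0]}
    - {"hand":1.0,"slide":[-0.004,0.0,0.0],"twist":[0.0,0.0,0.0]}
    - {"hand":1.0,"slide":[-0.002,0.0,0.0],"twist":[0.0,0.0,0.0]}
    - {"hand":1.0,"slide":[0.0,0.0,0.0],"twist":[0.0,0.0,0.0]}

```text
time_s: 22.72
ee_pos: [0.6034, -0.0089, 0.1763]
orientation: [180.0, 0.0, 173.2]
force: [-2.7, -1.1, -1.4]
width: 0.0002
```

Call:
jog_arm:
  series:
    - {"hand":1.0,"slide":[-0.002,0.0,0.0],"twist":[0.0,0.0,0.0]}
    - {"hand":1.0,"slide":[0.0,0.0,0.0],"twist":[0.0,0.0,0.0]}

```text
time_s: 22.98
ee_pos: [0.6052, -0.0091, 0.1763]
orientation: [180.0, -0.0, 173.2]
force: [-2.9, 0.0, -0.5]
width: -0.0
```

Run:
```python
from h import *
st(); knob(("scene",)); overlay("o15.png",.0505,-.0405)
```

```text
t 22.975 tcp sel mm [ 21.2 -40. ] z 0.1763 rpy [180.   -0.  173.2] Fsel [-2.8 -0.3] -0.5
scene [229.7 183.8] 0.65
knob sel mm [ 41.3 -45.3] res [-0. -0.]
[226.6712282  187.72903069] 8.598184771658328
```

View pics/o15.png

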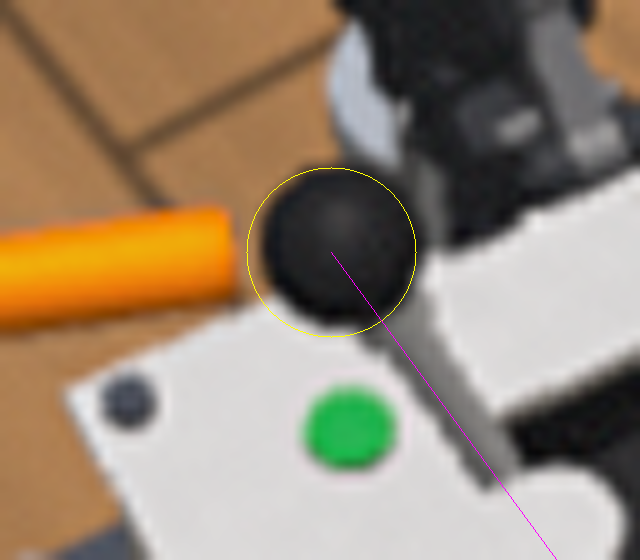

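About 3 mm remains. I'll nudge until the gate stops it.

Call:
jog_arm:
  series:
    - {"hand":1.0,"slide":[-0.001,0.0,0.0],"twist":[0.0,0.0,0.0]}
    - {"hand":1.0,"slide":[-0.001,0.0,0.0],"twist":[0.0,0.0,0.0]}
    - {"hand":1.0,"slide":[0.0,0.0,0.0],"twist":[0.0,0.0,0.0]}

```text
time_s: 23.5
ee_pos: [0.6063, -0.0092, 0.176]
orientation: [-180.0, -0.1, 173.2]
force: [-6.5, 0.8, -0.6]
width: 0.0001
```

Call:
jog_arm:
  series:
    - {"hand":1.0,"slide":[-0.001,0.0,0.0],"twist":[0.0,0.0,0.0]}
    - {"hand":1.0,"slide":[0.0,0.0,0.0],"twist":[0.0,0.0,0.0]}

```text
time_s: 23.75
ee_pos: [0.6066, -0.0093, 0.1759]
orientation: [-180.0, -0.2, 173.2]
force: [-6.9, 0.6, 1.2]
width: -0.0003
```

Call:
jog_arm:
  series:
    - {"hand":1.0,"slide":[-0.001,0.0,0.0],"twist":[0.0,0.0,0.0]}
    - {"hand":1.0,"slide":[0.0,0.0,0.0],"twist":[0.0,0.0,0.0]}

```text
time_s: 24.0
ee_pos: [0.6069, -0.0093, 0.1759]
orientation: [-180.0, -0.3, 173.2]
force: [-8.1, 1.3, 2.7]
width: -0.0001
```

Force rises to 8 N with hardly any motion, so it is at the stop. Backing off, then raising clear.

Call:
jog_arm:
  series:
    - {"hand":1.0,"slide":[0.01,0.0,0.0],"twist":[0.0,0.0,0.0]}
    - {"hand":1.0,"slide":[0.025,0.0,0.0],"twist":[0.0,0.0,0.0]}
    - {"hand":1.0,"slide":[0.03,0.0,0.0],"twist":[0.0,0.0,0.0]}
    - {"hand":1.0,"slide":[0.03,0.0,0.0],"twist":[0.0,0.0,0.0]}
    - {"hand":1.0,"slide":[0.03,0.0,-0.03],"twist":[0.0,0.0,0.0]}
    - {"hand":1.0,"slide":[0.02,0.0,-0.03],"twist":[0.0,0.0,0.0]}
    - {"hand":1.0,"slide":[0.0,0.0,0.0],"twist":[0.0,0.0,0.0]}

```text
time_s: 24.88
ee_pos: [0.4672, 0.0077, 0.2395]
orientation: [179.9, 0.5, 173.2]
force: [1.1, 0.7, -0.2]
width: -0.0
```

Run:
```python
from h import *
st(); knob(); overlay("o16.png",.0505,-.0405); save("top","t16.png",(100,110,350,290))
for q,z in dict(spray=.085,bearing=.009,driver=.015).items():
    c=robot.capture("top"); r=robot.pinpoint(q,c); print(q,np.round(atz(c,r[0]["uv"],z),3))
```

```text
t 24.875 tcp sel mm [-117.8  -39.5] z 0.2395 rpy [179.9   0.5 173.2] Fsel [1.  0.8] -0.2
scene [228.2 189.1] 0.54
top [258.1 168.4] 0.91
knob sel mm [ 49.3 -38.8] res [-0.6 -1.2 -0.9 -0.2]
[226.6712282  187.72903069] 8.598184771658328
spray [ 0.673 -0.151  0.085]
bearing [ 0.534 -0.143  0.009]
driver [ 0.686 -0.165  0.015]
```

View pics/o16.png

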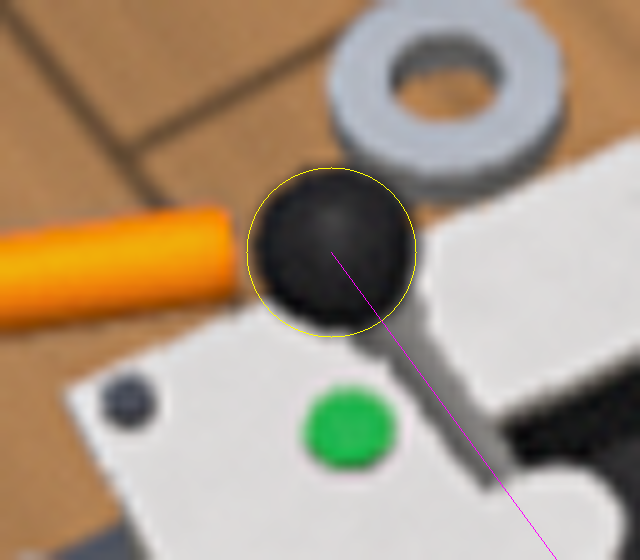

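View pics/t16.png

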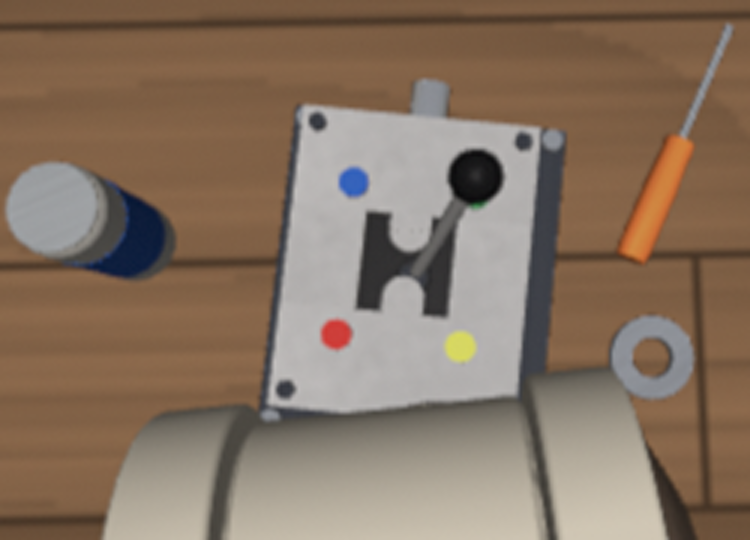

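The bodies look undisturbed: can, ring and driver match the first top picture. I'll measure the knob more precisely by segmenting it.

Run:
```python
from h import *
from scipy.optimize import least_squares
kn=[]
for n in("top","scene"):
    c=robot.capture(n); u=proj(c,[*wor([.0505,-.0405]),.1773]); 
    g=c["color"].max(2); x0,y0=(u-14).astype(int); w=g[y0:y0+29,x0:x0+29]
    m=(w<62).astype(np.uint8); m=cv2.morphologyEx(m,cv2.MORPH_OPEN,cv2.getStructuringElement(2,(9,9)))
    k,l,s,ce=cv2.connectedComponentsWithStats(m); i=1+np.argmax(s[1:,4]); o=ce[i]+[x0,y0]
    print(n,"pred",np.round(u,2),"seen",np.round(o,2),s[i]); kn.append((c,o))
def f(v):
    z=.02+np.sqrt(.17**2-v[0]**2-v[1]**2); return np.concatenate([proj(c,[*wor(v),z])-o for c,o in kn])
k=least_squares(f,[.05,-.04]);print(k.x*1000,k.fun)
for a in kn:
    h=kn; kn=[a]; print(least_squares(f,[.05,-.04]).x*1000); kn=h
```

```text
top pred [258.25 167.69] seen [257.97 168.57] [  6   7  17  18 238]
scene pred [226.67 187.7 ] seen [227.2 189.7] [  8  12  15  11 128]
[ 50.28742868 -38.74942684] [-0.69461132 -0.89613298 -0.05250817 -1.51991412]
[ 48.7550905  -40.15384634]
[ 51.88955023 -35.21635346]
```

The segmentation reads the knob 0–2 mm from home, within calibration error. One firmer but still gentle push will remove the doubt.

Call:
jog_arm:
  series:
    - {"hand":1.0,"slide":[-0.02,0.0,0.03],"twist":[0.0,0.0,0.0]}
    - {"hand":1.0,"slide":[-0.03,0.0,0.03],"twist":[0.0,0.0,0.0]}
    - {"hand":1.0,"slide":[-0.03,0.0,0.0],"twist":[0.0,0.0,0.0]}
    - {"hand":1.0,"slide":[-0.03,0.0,0.0],"twist":[0.0,0.0,0.0]}
    - {"hand":1.0,"slide":[-0.02,0.0,0.0],"twist":[0.0,0.0,0.0]}
    - {"hand":1.0,"slide":[0.0,0.0,0.0],"twist":[0.0,0.0,0.0]}

```text
time_s: 26.32
ee_pos: [0.5954, -0.0081, 0.1759]
orientation: [180.0, 0.0, 173.2]
force: [-1.1, -0.8, -0.8]
width: 0.0001
```

Call:
jog_arm:
  series:
    - {"hand":1.0,"slide":[-0.005,0.0,0.0],"twist":[0.0,0.0,0.0]}
    - {"hand":1.0,"slide":[-0.005,0.0,0.0],"twist":[0.0,0.0,0.0]}
    - {"hand":1.0,"slide":[-0.003,0.0,0.0],"twist":[0.0,0.0,0.0]}
    - {"hand":1.0,"slide":[-0.002,0.0,0.0],"twist":[0.0,0.0,0.0]}
    - {"hand":1.0,"slide":[0.0,0.0,0.0],"twist":[0.0,0.0,0.0]}

```text
time_s: 26.95
ee_pos: [0.6067, -0.0095, 0.176]
orientation: [-180.0, -0.3, 173.2]
force: [-7.0, 0.5, 5.1]
width: -0.0
```

Call:
jog_arm:
  series:
    - {"hand":1.0,"slide":[-0.002,0.0,0.0],"twist":[0.0,0.0,0.0]}
    - {"hand":1.0,"slide":[0.0,0.0,0.0],"twist":[0.0,0.0,0.0]}

```text
time_s: 27.2
ee_pos: [0.6073, -0.0096, 0.1759]
orientation: [-180.0, -0.5, 173.2]
force: [-11.6, 0.3, 8.2]
width: -0.0
```

The knob stopped at the same place with 12 N on it, so it is home. Backing off.

Call:
jog_arm:
  series:
    - {"hand":1.0,"slide":[0.01,0.0,0.0],"twist":[0.0,0.0,0.0]}
    - {"hand":1.0,"slide":[0.025,0.0,0.0],"twist":[0.0,0.0,0.0]}
    - {"hand":1.0,"slide":[0.03,0.0,0.0],"twist":[0.0,0.0,0.0]}
    - {"hand":1.0,"slide":[0.03,0.0,0.0],"twist":[0.0,0.0,0.0]}
    - {"hand":1.0,"slide":[0.03,0.0,-0.03],"twist":[0.0,0.0,0.0]}
    - {"hand":1.0,"slide":[0.02,0.0,-0.03],"twist":[0.0,0.0,0.0]}
    - {"hand":1.0,"slide":[0.0,0.0,0.0],"twist":[0.0,0.0,0.0]}
    - {"hand":1.0,"slide":[0.0,0.0,0.0],"twist":[0.0,0.0,0.0]}

```text
time_s: 28.2
ee_pos: [0.4677, 0.0072, 0.2362]
orientation: [180.0, 0.1, 173.2]
force: [-0.1, 0.1, -0.3]
width: -0.0001
```

Run:
```python
from h import *
st(); knob(); save("scene","s17.png",(120,130,370,330))
```

```text
t 28.2 tcp sel mm [-117.3  -40. ] z 0.2362 rpy [1.800e+02 1.000e-01 1.732e+02] Fsel [-0.1  0.1] -0.3
scene [229.2 188.3] 0.85
top [258.4 169.1] 0.94
knob sel mm [ 47.4 -39.3] res [-0.9 -1.1 -1.   0.1]
```

View pics/s17.png

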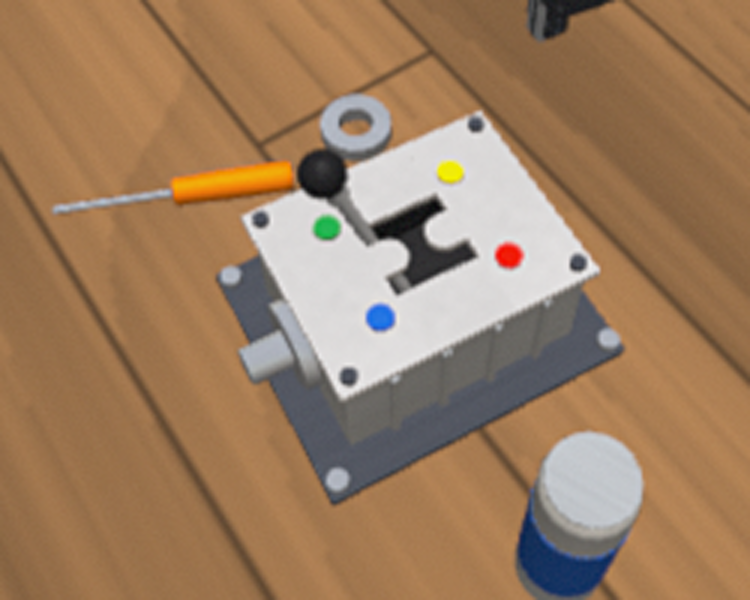

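The lever is at the end of the green slot, the other items stand as before and the gripper is clear of everything.

Run:
```python
from h import *
print(robot.hand_in())
```

```text
the job is handed in; nothing more can be done
None
```

The lever is home in the green slot and the job is handed in, at about 28 s on the robot's clock. With the gripper shut, I pushed the knob from red along +x to neutral, across the gate along −y, then along +x into green. It stayed out of blue and yellow.

**Seating:** a first push ended on the gate stop at 8 N. A second push stopped within half a millimetre of the same place at about 12 N, well above the 2–3 N of friction.

**Checks that disagreed:** camera estimates of the knob's final position were 47 to 52 mm along x and −35 to −40 mm along y. Nominal home is 50.5 and −40.5 mm. The estimates scatter by a few millimetres, so I relied on the firm stop.

**Other things:** the spray can, bearing ring and screwdriver look where they were in the last pictures. One network reading put the can in the wrong place, but the picture shows it standing where it was.

**Joint 7:** it reached 145° during one turn, against a limit of 147.4°. I reversed the turn, and no reading showed a joint past its range.

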